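# Stack the parts boxes on the carrier and clamp the end stop

### The job

Make up the stack of parts boxes for delivery: loosen the clamp knob, draw the carrier's end stop right back, then stack every box on the pad with the tallest at the bottom and each next lower one above it, all feet fully home in the recesses below. Then slide the end stop up against the bottom box and turn the knob fully tight, without disturbing the jar, carton and tub standing by.

Things in the scene. Friction and masses are not known exactly. Their poses are not given: they have to be found in the camera images.
- box_a_c (a point): Tallest lidded parts box, yellow with grey lid, upright flat sides: 74 mm high overall, 62 wide (its x), 100 long (its y). Point: its centre, 37 mm above the feet's tips. Four ball feet (12 mm across, stand 7 proud) at x +-20, y +-39; the lid has matching corner recesses 16 x 16 x 6 deep inside a 3 mm rim. Seated on another, it sinks 6 mm below the lid's top. A half turn is all one. 0.1-0.6 kg. None = absent.
- box_b_c (a point): Second tallest lidded parts box, yellow with grey lid, upright flat sides: 62 mm high overall, 62 wide (its x), 100 long (its y). Point: its centre, 31 mm above the feet's tips. Four ball feet (12 mm across, stand 7 proud) at x +-20, y +-39; the lid has matching corner recesses 16 x 16 x 6 deep inside a 3 mm rim. Seated on another, it sinks 6 mm below the lid's top. A half turn is all one. 0.1-0.6 kg. None = absent.
- box_c_c (a point): Third tallest lidded parts box, yellow with grey lid, upright flat sides: 50 mm high overall, 62 wide (its x), 100 long (its y). Point: its centre, 25 mm above the feet's tips. Four ball feet (12 mm across, stand 7 proud) at x +-20, y +-39; the lid has matching corner recesses 16 x 16 x 6 deep inside a 3 mm rim. Seated on another, it sinks 6 mm below the lid's top. A half turn is all one. 0.1-0.6 kg. None = absent.
- box_d_c (a point): Flattest lidded parts box, yellow with grey lid, upright flat sides: 38 mm high overall, 62 wide (its x), 100 long (its y). Point: its centre, 19 mm above the feet's tips. Four ball feet (12 mm across, stand 7 proud) at x +-20, y +-39; the lid has matching corner recesses 16 x 16 x 6 deep inside a 3 mm rim. Seated on another, it sinks 6 mm below the lid's top. A half turn is all one. 0.1-0.6 kg.
- pad (a point): Stacking pad of the fixed grey steel carrier, 88 x 126 mm, with the same four corner recesses as a lid (16 x 16 x 6 mm at x +-20, y +-39). Point: pad centre at recess-floor level, 6 mm above the counter: the bottom box's feet tips come down to it. Box length lies along the pad's y. The rail with the sliding end stop runs towards the pad's -y.
- stop_face (a point): Sliding end stop: centre of its flat bearing face (56 mm wide, 40 mm high, 16 to 56 mm above the counter), which looks along the pad's +y. Its dark carriage (44 mm wide, 150 mm long, up to 38 mm above the counter) reaches back from it along the rail, and the knob stands on that.
- stop (a joint): End stop along the rail, m: gap between its face and the end of a box centred on the pad. 0 = touching it (a box has +-2 mm of play), negative = in over the pad (in the way), positive = drawn back towards the pad's -y. Travel -0.05 to 0.075. Unclamped it slides with about 1 N; it can be moved by holding the knob.
- knob (a joint): Clamp knob on the stop's carriage, vertical axis, rad: 0 = fully loose, grows clockwise seen from above, 1.5 = end of travel, fully tight. The clamp touches the rail at about 0.6: below that the stop slides freely; above about 1.1 it is clamped (holds about 40 N). Stays where it is left; takes about 0.15 N m.
- knob_grip (a point): Clamp knob's grip: an upright black bar 56 mm long (its own x), 12 mm thick (its own y), 28 mm high. Point: middle of the bar on the turning axis, 64 mm above the counter, 120 mm behind the stop's face; it turns with the knob. Loose (0) the bar lies across the rail, tight (1.5) nearly along it. Pinch it across its thickness.
- jar: Bystander: jar, 64 mm across, 85 mm high; origin at its underside. Leave alone.
- carton: Bystander: cardboard carton 90 x 130 x 70 mm; origin at its underside. Leave alone.
- tub: Bystander: orange round tub, 60 mm across, 75 mm high; origin at its underside. Leave alone.
Mind the look-alikes: they are no part of the job. Leave any blue look-alike of the part that bears box_a_c alone.

How it is judged:
By the outcome, as a careful person would: the job done as asked, in the order asked, and still so for the second after the job is handed in, with the robot touching nothing.
Of box_a, box_b, box_c only 2 to 3 are there at a start; the rules pass over those that are not, and their reading is None.
At some moment in a run one of box_d may be knocked a few centimetres aside while the robot is not near it.
It also fails if it takes over 210 s, if anything falls off the work surface, if the arm or the gripper's body presses on something with over 40 N, if the wrist force passes 120 N, or if a joint passes its speed limit or range.

### The arm

A 7-joint arm with a two-finger parallel gripper is mounted at the origin on the work surface. World frame = base frame: x ahead of the robot, y to its left, z up, the work surface at z = 0. Lengths are in m, angles in rad, forces in N, time in s.
With the tool pointing down it reaches from about 0.425 to 0.875 m from the base axis. Payload 8.4 kg.
Tool frame: the origin (TCP) lies at the centre of the arm's flange, where the gripper is bolted on; the fingertips stand 173 mm ahead of it and the grasp point (between the pads) lies 155 mm ahead of it (env.finger_overhang is the distance from the TCP to the fingertips, in m); z points along the fingers, y is the line along which they close (so a half turn about z gives the same grasp; the last joint's range is limited). The gripper opens to 85 mm and grips with 20 to 120 N. Pads are 22 mm wide; open, the fingers measure 114 mm over their backs; the gripper's body (76 mm by 85 mm) begins 54 mm behind the grasp point. The pads swing forward as they close: fully open they stand 13 mm farther back than shut.
Start: joints at [1.064, 0.333, 0.04, 1.465, -0.013, 1.343, -0.059], TCP at [0.258, -0.597, 0.405] pointing down, gripper open.
Joint ranges: [-2.58, 2.58], [-0.38, 2.09], [-1.3, 1.39], [0.25, 2.4], [-1.5, 4.64], [0.08, 2.09], [-2.65, 2.65]. Speed limits (rad/s): [2.22, 2.22, 2.79, 2.79, 3.14, 3.14, 3.14].

### API

Orientations are given as a rotation vector (axis times angle).
In Python, from cell import env gives the robot as it stands.
- The arm moves only by the tool jog_arm, never from a script. Its argument "moves" is a list that holds one entry, the list of rows, each a list of 6 numbers: the shift along the world's x, y, z in mm, then the turn, a rotation vector about the world's x, y, z in rad. A call has 1 to 12 rows; each row shifts and turns the commanded pose from where the row before left it; what a row does not reach is not made up. A row lasts 1/10 s, in which the tool goes at most 50 mm and 8.59 degrees, less where a joint would pass 70% of its speed; a pose out of reach is approached as far as the arm can. A call is refused whole if a number of a shift passes 50 or a number of a turn 0.15, either way. A call with a gripper value outside its range is refused whole. "claw" is the finger opening in mm, from 0 to 85.4, set as the call begins (left out, the last holds). The fingers move at their own pace and stop on an object; "newtons" is the grip in N (left out, the last holds). Time passes only in rows, so rows that do not move let the fingers close. It gives the time, the measured TCP pose, the force, the opening and the grip force at its end, in the units of the state.
- env.state(): the state, without advancing time (a new reading comes with each control period).
- env.camera(name): name is "scene" or "side" or "wrist"; returns the picture (420x560x3 uint8, red, green, blue); there is no depth.
- env.camera_params(name): a dict with "mtx" (3x3 intrinsics, pixels), "k1" (the pictures are not rectified: a ray, as slopes to the right and down, at radius r is drawn at 1 + k1 r^2 times it, then the intrinsics apply), "R" (3x3) and "t" (3): a world point X has camera coordinates R X + t; the wrist camera has in their place "T_tool_cam" (4x4, takes a point from camera to tool coordinates, whose origin is the TCP and whose axes are the flange's). Camera axes: x right, y down, z forward; pixel columns grow to the right and rows downward; lengths in m; the calibration is good to about 2 mm. A picture is of the moment at which its call begins: read the wrist's pose just before it. camera_params takes no time and is no camera call.
- env.hand_in(): hands the job in; it is judged then, once.
Trained networks look in the newest picture that a camera, given by its name, has taken for a name from the list of things; names that differ only in an ending like _2 or _b are one class to them, and where a whole thing is asked for, a point or a joint stands for the part that bears it (a point fixed in the world has none). Each returns a list of dicts, best first, with "conf" (0 to 1); they miss things now and then, are a little off and sometimes report something else, mostly with a low value. They report only what shows in the picture. A call takes as long as a camera call. They do not tell look-alikes from the thing itself.
- env.search_frame(label, camera): "at" ([column, row] in pixels, amid what is visible of it).
- env.regions_of(label, camera): "mask" (420x560 bool, what is visible of it) and "at" ([column, row] in pixels, amid what is visible of it).
The state is a dict: "t": time; "q": joint angles; "dq": joint speeds; "joint_efforts": joint torques, N m; "position": TCP position; "orientation": TCP orientation; "force": force on the tool from outside, world axes, zero at the start; "ft_torque": the same for the moment, N m; "gripper_width": finger opening in m; "finger_force": force on a finger pad.
Only numpy, scipy, OpenCV 4.12 (cv2) and the standard library are available. Lean on these libraries where they do the work, as an engineer would, in place of code of your own. Each camera call takes 0.05 s, during which the arm holds its last target. There are 200 camera calls.

## Working session

There is one attempt and no reset: what is moved stays moved. The work goes in short steps, Python scripts to look and compute and a tool call to move; the robot and the scene stay as the last step left them, time stands still between calls to the robot, and variables do not carry over. Pictures are saved under pics/ and viewed, at most 14 in all, crops included, and the job is handed in when it is done.

Besides the shell and the picture viewer there is one more tool, called after "Call:" by a JSON object that holds its "op" and its "data", one argument or row to a line. jog_arm: Moves the arm, as the interface text tells. Its arguments: {"type":"object","properties":{"moves":{"type":"array","items":{"type":"array","items":{"type":"array","items":{"type":"number"}}}},"claw":{"type":"number"},"newtons":{"type":"number"}},"required":["moves"]}

```bash
ls; mkdir -p pics; python3 - <<'E'
from cell import env
import cv2,numpy as np
s=env.state();print(s)
ims=[]
for c in ("scene","side","wrist"):
    im=env.camera(c);cv2.imwrite(f"pics/{c}0.png",im[:,:,::-1]);p=env.camera_params(c)
    print(c,{k:np.round(v,4).tolist() for k,v in p.items()})
    for l in ("box_a_c","box_b_c","box_c_c","box_d_c","pad","stop_face","knob_grip","jar","carton","tub"):
        try: print(c,l,[(np.round(d["at"]).tolist(),round(d["conf"],2)) for d in env.search_frame(l,c)])
        except Exception as e: print(l,e)
E
```

```text
pics
{'t': 0.0, 'q': array([ 1.06377797,  0.33390346,  0.03986607,  1.46630287, -0.01340223,
        1.34328676, -0.05847926]), 'dq': array([-0.00019671, -0.00152923, -0.00030291, -0.00093149, -0.00030904,
        0.00168305, -0.00087759]), 'joint_efforts': array([-1.15903462e-03, -6.58570504e+01,  1.36446655e+00, -4.05570102e+01,
        1.66860031e-02,  1.25529119e-02, -1.13184598e-05]), 'position': array([ 0.25771678, -0.59652577,  0.40381027]), 'orientation': array([-3.07496015e+00, -6.35865655e-01,  6.81508721e-04]), 'force': array([-0.57648045, -1.28423078,  0.36376214]), 'ft_torque': array([-0.02020052,  0.00240903, -0.02001783]), 'finger_force': 0.0, 'gripper_width': 0.08548296420800067}
scene {'mtx': [[506.1041, 0.0, 277.8265], [0.0, 506.1041, 207.2414], [0.0, 0.0, 1.0]], 'k1': -0.0885, 'R': [[-0.8672, 0.498, 0.0004], [0.4161, 0.7249, -0.5489], [-0.2736, -0.4759, -0.8359]], 't': [0.4865, -0.2557, 1.7703]}
scene box_a_c [([286.0, 299.0], 0.93), ([329.0, 283.0], 0.73), ([360.0, 333.0], 0.69), ([381.0, 271.0], 0.65)]
scene box_b_c []
scene box_c_c [([300.0, 248.0], 0.72)]
scene
[... 638 characters left out ...]
b_c []
side box_c_c [([257.0, 236.0], 0.63)]
side box_d_c [([296.0, 253.0], 0.6)]
side pad [([312.0, 189.0], 0.66)]
side stop_face [([325.0, 181.0], 0.66), ([282.0, 170.0], 0.15)]
side knob_grip []
side jar [([240.0, 195.0], 0.95)]
side carton [([284.0, 170.0], 0.9)]
side tub [([392.0, 176.0], 0.59)]
wrist {'mtx': [[352.4107, 0.0, 282.6089], [0.0, 352.4107, 202.9462], [0.0, 0.0, 1.0]], 'k1': -0.0855, 'T_tool_cam': [[0.0, -0.9625, -0.2713, 0.0698], [1.0, -0.0, 0.0001, 0.0009], [-0.0001, -0.2713, 0.9625, 0.0315], [0.0, 0.0, 0.0, 1.0]]}
wrist box_a_c []
wrist box_b_c []
wrist box_c_c []
wrist box_d_c []
wrist pad []
wrist stop_face []
wrist knob_grip []
wrist jar []
wrist carton []
wrist tub []
```

```bash
python3 - <<'E'
import cv2
a=cv2.imread("pics/scene0.png")[70:370,160:460];b=cv2.imread("pics/side0.png")[110:340,140:440]
cv2.imwrite("pics/s0b.png",cv2.resize(a,None,fx=2,fy=2,interpolation=cv2.INTER_CUBIC))
cv2.imwrite("pics/d0b.png",cv2.resize(b,None,fx=2.5,fy=2.5,interpolation=cv2.INTER_CUBIC))
E
```

```text
(no output)
```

View pics/s0b.png

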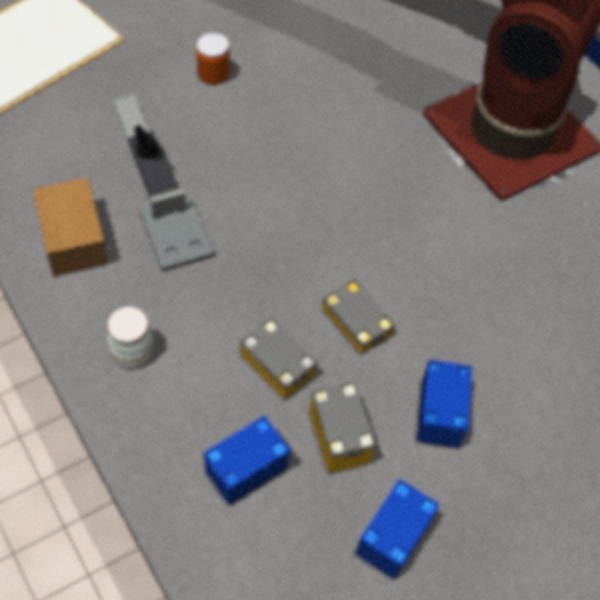

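View pics/d0b.png

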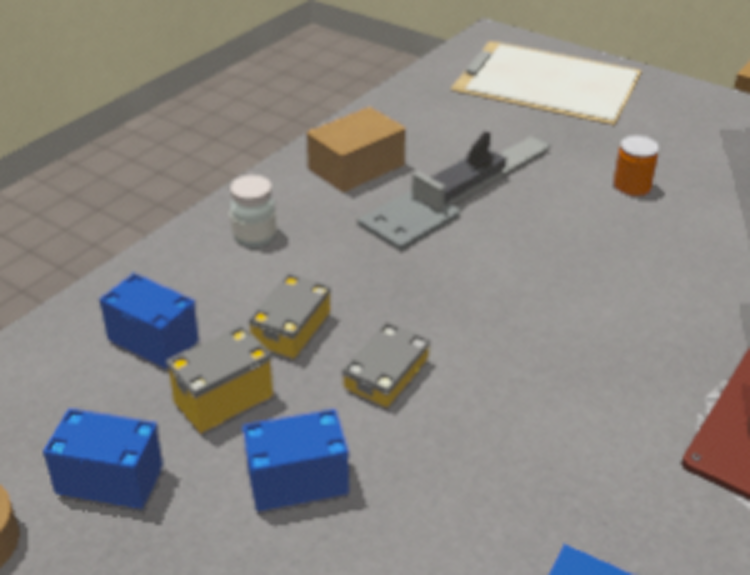

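```bash
cat > h.py <<'E'
import cv2,numpy as np
from cell import env
from scipy.spatial.transform import Rotation as Rn
from scipy.optimize import least_squares
def cam(c):
    p=env.camera_params(c)
    if "R" in p: return p["mtx"],p["k1"],np.array(p["R"]),np.array(p["t"])
    s=env.state();T=np.eye(4);T[:3,:3]=Rn.from_rotvec(s["orientation"]).as_matrix();T[:3,3]=s["position"]
    W=np.linalg.inv(T@p["T_tool_cam"]);return p["mtx"],p["k1"],W[:3,:3],W[:3,3]
def proj(C,X):
    K,k,R,t=C;return cv2.projectPoints(np.atleast_2d(np.asarray(X,float)),cv2.Rodrigues(R)[0],t,np.asarray(K),np.array([k,0,0,0,0.]))[0][:,0]
def unproj(C,uv,z):
    K,k,R,t=C;n=cv2.undistortPoints(np.asarray(uv,float).reshape(-1,1,2),np.asarray(K),np.array([k,0,0,0,0.]))[:,0]
    d=np.c_[n,np.ones(len(n))]@R;o=-R.T@t;return o+d*((z-o[2])/d[:,2])[:,None]
def rz(a):return Rn.from_euler("z",a).as_matrix()
REC=np.array([[20,39],[20,-39],[-20,-39],[-20,39]])/1e3
def snap(img=None,c="wrist"):
    C=cam(c);return C,(env.camera(c) if img is None else img)
def save(im,f,s=1): cv2.imwrite("pics/"+f,cv2.resize(im[:,:,::-1],None,fx=s,fy=s,interpolation=cv2.INTER_CUBIC))
E
python3 - <<'E'
from h import *
S={c:(cam(c),cv2.imread(f"pics/{c}0.png")[:,:,::-1]) for c in("scene","side")}
# corner recess spots in view (bright), px picked from enlarged views
s=lambda L:[(160+u/2,70+v/2) for u,v in L]; d=lambda L:[(140+u/2.5,110+v/2.5) for u,v in L]
B={"tall":(s([(321,397),(349,391),(366,440),(337,447)]),d([(181,365),(239,337),(258,355),(198,384)])),
"mid":(s([(252,342),(271,327),(307,363),(287,379)]),d([(291,281),(320,295),(290,327),(261,313)])),
"flat":(s([(333,299),(353,288),(385,324),(364,337)]),d([(390,330),(419,344),(384,382),(355,369)]))}
for n,(a,b) in B.items():
    best=None
    for sh in range(4):
      for rev in(0,1):
        bb=np.roll(np.array(b)[::-1] if rev else np.array(b),sh,0)
        for r in range(2):
          for rv in(0,1):
            rec=np.roll(REC[::-1] if rv else REC,r,0)
            c0=unproj(S["scene"][0],a,0.05).mean(0)
            for y0 in(0,1.5):
                def f(p):
                    X=np.c_[rec,np.zeros(4)]@rz(p[3]).T+p[:3]
                    return np.r_[(proj(S["scene"][0],X)-a).ravel(),(proj(S["side"][0],X)-bb).ravel()]
                q=least_squares(f,[*c0,y0],x_scale=[.1,.1,.1,1])
                if best is None or q.cost<best[0]: best=(q.cost,q.x)
    print(n,round(best[0],1),best[1].round(4))
for l,uv in dict(padc=[(148,214),(196,200),(215,250),(164,268)]).items(): print(l,unproj(S["scene"][0],s(uv),.012).round(4))
print("padside",unproj(S["side"][0],d([(358,217),(400,246),(459,212)]),.012).round(4))
print("knob top",unproj(S["scene"][0],s([(140,127)]),.078).round(4),unproj(S["side"][0],d([(486,136)]),.078).round(4))
print("stopface top",unproj(S["scene"][0],s([(149,202),(186,191)]),.056).round(4))
print("rail end",unproj(S["scene"][0],s([(126,97)]),.01).round(4),unproj(S["side"][0],d([(540,146)]),.01).round(4))
for l,uv,z in(("jar",(128,322),.085),("carton",(61,197),.07),("tub",(212,44),.075)): print(l,unproj(S["scene"][0],s([uv]),z).round(3))
E
```

```text
tall 1.3 [0.5854 0.3397 0.0675 2.8602]
mid 5.8 [0.6009 0.1961 0.0451 3.3075]
flat 1.9 [0.4566 0.1909 0.033  3.2002]
padc [[ 0.6435 -0.1439  0.012 ]
 [ 0.5617 -0.13    0.012 ]
 [ 0.5835 -0.0269  0.012 ]
 [ 0.67   -0.0369  0.012 ]]
padside [[ 0.6729 -0.0464  0.012 ]
 [ 0.5834 -0.0243  0.012 ]
 [ 0.5606 -0.1451  0.012 ]]
knob top [[ 0.5917 -0.2641  0.078 ]] [[ 0.5875 -0.2595  0.078 ]]
stopface top [[ 0.6435 -0.1335  0.056 ]
 [ 0.5819 -0.1236  0.056 ]]
rail end [[ 0.5586 -0.3968  0.01  ]] [[ 0.5548 -0.3876  0.01  ]]
jar [[0.777 0.065 0.085]]
carton [[ 0.764 -0.202  0.07 ]]
tub [[ 0.392 -0.377  0.075]]
```

Call:
{"op": "jog_arm", "data": {
  "moves": [
    [[28, 28, 0, 0, 0, 0.1], [28, 28, 0, 0, 0, 0.1], [28, 28, 0, 0, 0, 0.1], [28, 28, 0, 0, 0, 0.1], [28, 28, 0, 0, 0, 0.1], [28, 28, 0, 0, 0, 0.1], [28, 28, -7, 0, 0, 0.1], [28, 28, -7, 0, 0, 0.1], [28, 28, -7, 0, 0, 0.1], [28, 28, -7, 0, 0, 0.1], [28, 28, -7, 0, 0, 0.05], [24, 27, -7, 0, 0, 0]]
  ]
}}

```text
t: 2.85
position: [0.5909, -0.2602, 0.3625]
orientation: [2.341, 2.095, 0.001]
force: [0.3, 0.1, 0.6]
gripper_width: 0.0856
finger_force: 0.0
```

Call:
{"op": "jog_arm", "data": {
  "moves": [
    [[0, 0, 0, 0, 0, 0], [0, 0, 0, 0, 0, 0], [0, 0, 0, 0, 0, 0]]
  ]
}}

```text
t: 3.15
position: [0.5892, -0.2628, 0.3628]
orientation: [2.345, 2.09, -0.001]
force: [0.2, -0.4, -0.2]
gripper_width: 0.0853
finger_force: 0.0
```

```bash
cat >> h.py <<'E'
def look(f,s=1,grid=None):
    C=cam("wrist");im=env.camera("wrist");save(im,f,s);np.savez("pics/"+f+".npz",K=C[0],k=C[1],R=C[2],t=C[3]);return C,im
def ld(f): z=np.load("pics/"+f+".npz");return z["K"],float(z["k"]),z["R"],z["t"]
def tool():
    s=env.state();M=Rn.from_rotvec(s["orientation"]).as_matrix()
    print("pos",s["position"].round(4),"toolz",M[:,2].round(3),"yaw y",round(float(np.arctan2(M[1,1],M[0,1])),3),"q",s["q"].round(2),"F",s["force"].round(1),"w",round(s["gripper_width"],4),"ff",round(float(s["finger_force"]),1),"t",round(s["t"],2))
E
python3 - <<'E'
from h import *
tool();look("w1.png",1.4)
E
```

```text
pos [ 0.5892 -0.2628  0.3628] toolz [-0.    -0.001 -1.   ] yaw y -0.115 q [ 0.6   0.37 -0.33  1.52  0.12  1.28  0.15] F [ 0.2 -0.4 -0.2] w 0.0853 ff 0.0 t 3.15
```

View pics/w1.png

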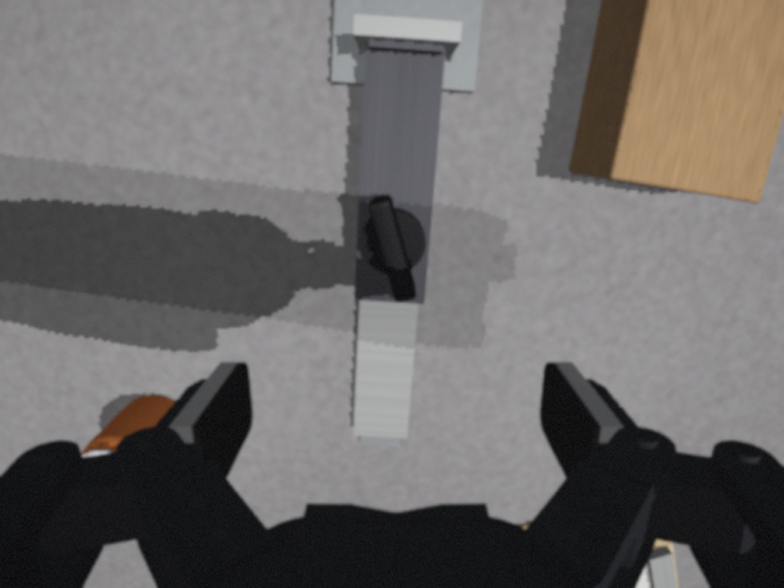

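```bash
python3 - <<'E'
from h import *
C=ld("w1.png")
def U(L,z): return unproj(C,np.array(L)/1.4,z)
a=U([(381,198),(402,269)],.078);d=a[1]-a[0];print("bar",a.round(4),a.mean(0).round(4),np.linalg.norm(d),np.arctan2(d[1],d[0]))
for n,L,z in(("L",[(368,52),(357,298)],.038),("R",[(444,52),(427,298)],.038),("rl",[(359,305),(354,435)],.01),("rr",[(417,305),(408,435)],.01)):
    e=U(L,z);d=e[0]-e[1];print(n,e.round(4).tolist(),"yaw",np.arctan2(-d[0],d[1]))
print("face top",U([(354,18),(461,24)],.056).round(4),"pad edge",U([(332,80),(474,91)],.012).round(4), "disc",U([(395,241)],.05).round(4))
E
```

```text
bar [[ 0.5879 -0.2199  0.078 ]
 [ 0.5944 -0.2582  0.078 ]] [ 0.5912 -0.2391  0.078 ] 0.03884741223157595 -1.4029081585003818
L [[0.5889, -0.1426, 0.038], [0.5639, -0.2835, 0.038]] yaw -0.17562001863919108
R [[0.6308, -0.1473, 0.038], [0.6072, -0.2885, 0.038]] yaw -0.16566267171135615
rl [[0.5613, -0.2971, 0.01], [0.5436, -0.3982, 0.01]] yaw -0.17340390425152022
rr [[0.6008, -0.3017, 0.01], [0.5837, -0.4027, 0.01]] yaw -0.16719128244149203
face top [[ 0.5844 -0.1283  0.056 ]
 [ 0.6389 -0.1374  0.056 ]] pad edge [[ 0.5642 -0.1514  0.012 ]
 [ 0.6499 -0.1677  0.012 ]] disc [[ 0.5918 -0.2482  0.05  ]]
```

Call:
{"op": "jog_arm", "data": {
  "moves": [
    [[3, 14, -20, 0, 0, 0.13], [0, 0, -40, 0, 0, 0.135], [0, 0, -40, 0, 0, 0], [0, 0, -30, 0, 0, 0], [0, 0, -14, 0, 0, 0], [0, 0, 0, 0, 0, 0], [0, 0, 0, 0, 0, 0]]
  ],
  "claw": 50
}}

```text
t: 3.9
position: [0.5931, -0.2484, 0.2202]
orientation: [2.046, 2.381, 0.001]
force: [0.0, 0.4, 0.3]
gripper_width: 0.0497
finger_force: 0.0
```

```bash
python3 - <<'E'
from h import *
tool();look("w2.png",1)
E
```

```text
pos [ 0.5931 -0.2484  0.2202] toolz [ 0.002 -0.001 -1.   ] yaw y 0.151 q [ 0.6   0.5  -0.36  1.66  0.2   1.02  0.33] F [0.  0.4 0.3] w 0.0497 ff 0.0 t 3.9
```

View pics/w2.png

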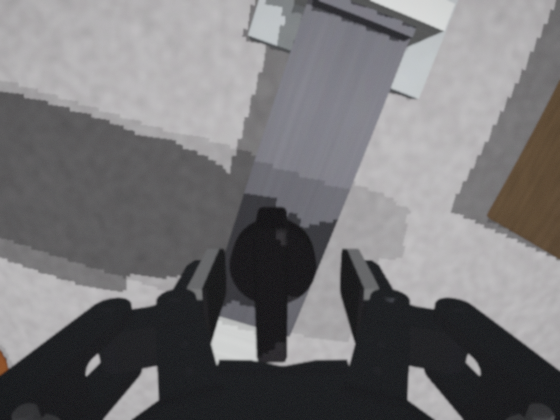

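Call:
{"op": "jog_arm", "data": {
  "moves": [
    [[0, 0, 0, 0, 0, 0], [0, 0, 0, 0, 0, 0], [0, 0, 0, 0, 0, 0], [0, 0, 0, 0, 0, 0], [0, 0, 0, 0, 0, 0], [0, 0, 0, 0, 0, 0]]
  ],
  "claw": 0,
  "newtons": 50
}}

```text
t: 4.55
position: [0.5907, -0.2497, 0.2237]
orientation: [-2.049, -2.381, 0.009]
force: [-28.9, 1.8, 39.4]
gripper_width: 0.011
finger_force: 64.3
```

Call:
{"op": "jog_arm", "data": {
  "moves": [
    [[0, 0, 0, 0, 0, 0.12], [0, 0, 0, 0, 0, 0.12], [0, 0, 0, 0, 0, 0.12], [0, 0, 0, 0, 0, 0.12], [0, 0, 0, 0, 0, 0.12], [0, 0, 0, 0, 0, 0.12], [0, 0, 0, 0, 0, 0.12], [0, 0, 0, 0, 0, 0.12], [0, 0, 0, 0, 0, 0.12], [0, 0, 0, 0, 0, 0.12], [0, 0, 0, 0, 0, 0.05], [0, 0, 0, 0, 0, 0]]
  ]
}}

```text
t: 5.75
position: [0.5918, -0.2483, 0.2235]
orientation: [-0.265, -3.128, 0.005]
force: [-23.8, 4.6, 36.4]
gripper_width: 0.0115
finger_force: 61.0
```

```bash
python3 - <<'E'
from h import *
tool();print(env.state()["ft_torque"])
E
```

```text
pos [ 0.5918 -0.2483  0.2235] toolz [-0.002 -0.003 -1.   ] yaw y 1.402 q [ 0.79  0.54 -0.6   1.65  0.34  1.06  1.48] F [-23.8   4.6  36.4] w 0.0115 ff 61.0 t 5.75
[ 1.20343974  5.08535548 -0.39673953]
```

Call:
{"op": "jog_arm", "data": {
  "moves": [
    [[-1, 0, 3, 0, 0, 0], [-1, 0, 3, 0, 0, 0], [0, 0, 0, 0, 0, 0]]
  ]
}}

```text
t: 6.05
position: [0.5907, -0.2482, 0.2242]
orientation: [0.266, 3.129, -0.0]
force: [5.5, -1.3, -14.5]
gripper_width: 0.0112
finger_force: 52.1
```

```bash
python3 - <<'E'
from h import *
tool();print(env.state()["ft_torque"])
E
```

```text
pos [ 0.5907 -0.2482  0.2242] toolz [ 0.001 -0.    -1.   ] yaw y 1.401 q [ 0.79  0.54 -0.6   1.65  0.34  1.06  1.48] F [  5.5  -1.3 -14.5] w 0.0112 ff 52.1 t 6.05
[-0.46350699 -1.00487574 -0.27495283]
```

Call:
{"op": "jog_arm", "data": {
  "moves": [
    [[-2, -10, -1.5, 0, 0, 0], [-2, -12, 0, 0, 0, 0], [-2, -12, 0, 0, 0, 0], [-2, -12, 0, 0, 0, 0], [-2, -12, 0, 0, 0, 0], [-2, -12, 0, 0, 0, 0], [-1.5, -9, 0, 0, 0, 0], [-1, -5, 0, 0, 0, 0], [0, 0, 0, 0, 0, 0], [0, 0, 0, 0, 0, 0]]
  ]
}}

```text
t: 7.05
position: [0.5754, -0.3341, 0.224]
orientation: [-0.268, -3.13, 0.003]
force: [-5.6, 0.1, 7.3]
gripper_width: 0.0114
finger_force: 56.4
```

```bash
python3 - <<'E'
from h import *
tool()
E
```

```text
pos [ 0.5754 -0.3341  0.224 ] toolz [-0.001 -0.002 -1.   ] yaw y 1.4 q [ 0.88  0.58 -0.58  1.59  0.35  1.08  1.62] F [-5.6  0.1  7.3] w 0.0114 ff 56.4 t 7.05
```

Call:
{"op": "jog_arm", "data": {
  "moves": [
    [[-0.3, -2, 0, 0, 0, 0], [-0.3, -2, 0, 0, 0, 0], [-0.3, -2, 0, 0, 0, 0], [0, 0, 0, 0, 0, 0]]
  ]
}}

```text
t: 7.45
position: [0.5747, -0.3386, 0.2239]
orientation: [-0.266, -3.129, -0.0]
force: [-7.4, 4.3, 8.2]
gripper_width: 0.0114
finger_force: 56.5
```

Call:
{"op": "jog_arm", "data": {
  "moves": [
    [[-0.3, -2, 0, 0, 0, 0], [-0.3, -2, 0, 0, 0, 0], [0, 0, 0, 0, 0, 0], [0, 0, 0, 0, 0, 0]]
  ]
}}

```text
t: 7.85
position: [0.5748, -0.3395, 0.2239]
orientation: [-0.262, -3.129, -0.006]
force: [-8.1, 13.9, 12.1]
gripper_width: 0.0112
finger_force: 57.5
```

```bash
python3 - <<'E'
from h import *
tool()
E
```

```text
pos [ 0.5748 -0.3395  0.2239] toolz [-0.002  0.004 -1.   ] yaw y 1.403 q [ 0.89  0.58 -0.58  1.58  0.34  1.09  1.63] F [-8.1 13.9 12.1] w 0.0112 ff 57.5 t 7.85
```

Call:
{"op": "jog_arm", "data": {
  "moves": [
    [[0, 0, 0, 0, 0, 0], [0, 0, 0, 0, 0, 0], [0, 0, 0, 0, 0, 0], [0, 0, 20, 0, 0, 0], [0, 0, 40, 0, 0, 0], [0, 0, 40, 0, 0, 0]]
  ],
  "claw": 85
}}

```text
t: 8.45
position: [0.5743, -0.3424, 0.3237]
orientation: [-0.266, -3.129, -0.001]
force: [0.8, 0.4, 0.3]
gripper_width: 0.085
finger_force: 0.0
```

Call:
{"op": "jog_arm", "data": {
  "moves": [
    [[4, 24, 0, 0, 0, -0.15], [4, 24, 0, 0, 0, -0.15], [4, 24, 0, 0, 0, -0.15], [4, 24, 0, 0, 0, -0.15], [4, 24, 0, 0, 0, -0.15], [4, 24, 0, 0, 0, -0.15], [4, 24, 0, 0, 0, -0.15], [4, 24, 0, 0, 0, -0.15], [4, 24, 0, 0, 0, -0.15], [4, 20, 0, 0, 0, -0.15], [0, 0, 0, 0, 0, -0.07], [0, 0, 0, 0, 0, 0]]
  ]
}}

```text
t: 9.65
position: [0.615, -0.1054, 0.3233]
orientation: [2.399, 2.027, 0.0]
force: [-0.4, -0.4, 1.2]
gripper_width: 0.0849
finger_force: 0.0
```

```bash
python3 - <<'E'
from h import *
tool();look("w3.png",1.4)
E
```

```text
pos [ 0.615  -0.1054  0.3233] toolz [ 0.001 -0.    -1.   ] yaw y -0.168 q [ 0.44  0.37 -0.43  1.61  0.16  1.19 -0.19] F [-0.4 -0.4  1.2] w 0.0849 ff 0.0 t 9.65
```

View pics/w3.png

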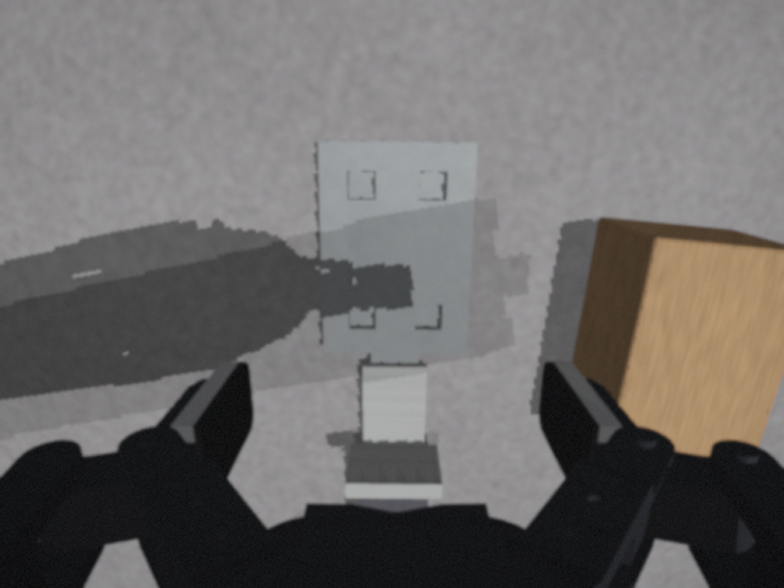

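```bash
python3 - <<'E'
from h import *
C=ld("w3.png")
def U(L,z): return unproj(C,np.array(L)/1.4,z)
# order REC: (+,+),(+,-),(-,-),(-,+): image right=+x, up=+y ; outer corners of recesses (28,47)
# outer edge rim pixel corners
P=U([(447,171),(442,328),(350,328),(347,170)],.012)
T=np.array([[28,47],[28,-47],[-28,-47],[-28,47]])/1e3
Q=U([(477,143),(468,358),(322,356),(318,142)],.012);TQ=np.array([[44,63],[44,-63],[-44,-63],[-44,63]])/1e3
def fit(P,T):
    a,b=P[:,:2]-P[:,:2].mean(0),T-T.mean(0);th=np.arctan2((b[:,0]*a[:,1]-b[:,1]*a[:,0]).sum(),(a*b).sum());
    R=rz(th)[:2,:2];c=P[:,:2].mean(0);print(c.round(4),round(th,3),"res mm",((a-b@R.T)*1e3).round(1).tolist())
fit(P,T);fit(Q,TQ)
E
```

```text
[ 0.6185 -0.0973] -0.174 res mm [[-0.3, -0.4], [-0.1, 0.5], [0.2, 0.2], [0.2, -0.3]]
[ 0.618  -0.0992] -0.179 res mm [[-0.1, 1.1], [0.9, -1.2], [-1.2, -0.4], [0.4, 0.6]]
```

Call:
{"op": "jog_arm", "data": {
  "moves": [
    [[0, 30, 6, 0, 0, -0.01], [-3, 40, 6, 0, 0, -0.01], [-3, 40, 6, 0, 0, -0.01], [-3, 40, 6, 0, 0, -0.01], [-3, 40, 6, 0, 0, -0.01], [-3, 40, 6, 0, 0, -0.01], [-3, 40, 0, 0, 0, -0.01], [-3, 40, 0, 0, 0, -0.01], [-3, 40, 0, 0, 0, -0.01], [-3, 40, 0, 0, 0, -0.01], [-3, 30, 0, 0, 0, -0.01], [-3, 25, 0, 0, 0, 0]]
  ]
}}

```text
t: 10.9
position: [0.582, 0.3404, 0.3591]
orientation: [-2.506, -1.895, -0.0]
force: [-0.3, -0.6, 0.2]
gripper_width: 0.0851
finger_force: 0.0
```

Call:
{"op": "jog_arm", "data": {
  "moves": [
    [[0, 0, 0, 0, 0, 0], [0, 0, 0, 0, 0, 0], [0, 0, 0, 0, 0, 0]]
  ]
}}

```text
t: 11.2
position: [0.5828, 0.3374, 0.359]
orientation: [2.508, 1.89, -0.001]
force: [-0.4, -0.8, -0.4]
gripper_width: 0.085
finger_force: 0.0
```

```bash
python3 - <<'E'
from h import *
tool();look("w4.png",1.4)
E
```

```text
pos [0.5828 0.3374 0.359 ] toolz [ 0.    -0.001 -1.   ] yaw y -0.279 q [-0.18  0.47 -0.58  1.43  0.26  1.31 -1.05] F [-0.4 -0.8 -0.4] w 0.085 ff 0.0 t 11.2
```

View pics/w4.png

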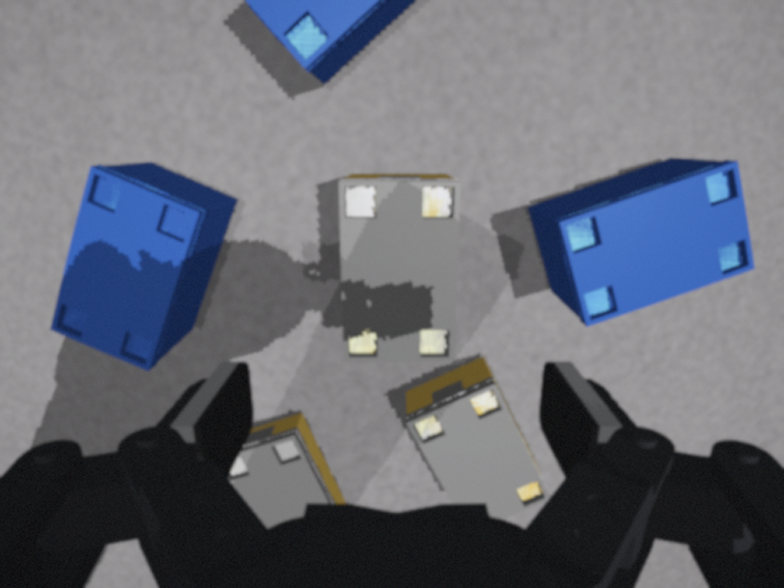

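```bash
cat >> h.py <<'E'
def fitbox(C,px,z,s=1.4,T=np.array([[20,39],[20,-39],[-20,-39],[-20,39]])/1e3):
    P=unproj(C,np.array(px)/s,z);a,b=P[:,:2]-P[:,:2].mean(0),T;th=np.arctan2((b[:,0]*a[:,1]-b[:,1]*a[:,0]).sum(),(a*b).sum())
    R=rz(th)[:2,:2];k=(a*(b@R.T)).sum()/(b*b).sum();print(P[:,:2].mean(0).round(4),round(th,3),"scale",round(k,3),"res mm",((a-k*b@R.T)*1e3).round(1).tolist())
E
python3 - <<'E'
from h import *
C=ld("w4.png")
px=[(437,202),(433.5,342.5),(363,343.5),(361,202)]
for z in(.071,.059): fitbox(C,px,z)
E
```

```text
[0.5861 0.3376] -0.281 scale 1.001 res mm [[-0.2, 0.3], [-0.3, 0.2], [0.1, -0.5], [0.5, 0.0]]
[0.5853 0.3345] -0.281 scale 1.048 res mm [[-0.2, 0.3], [-0.3, 0.3], [0.1, -0.5], [0.5, 0.0]]
```

Call:
{"op": "jog_arm", "data": {
  "moves": [
    [[3, 0, -20, 0, 0, 0], [0, 0, -40, 0, 0, 0], [0, 0, -40, 0, 0, 0], [0, 0, -35, 0, 0, 0], [0, 0, -24, 0, 0, 0], [0, 0, 0, 0, 0, 0], [0, 0, 0, 0, 0, 0]]
  ]
}}

```text
t: 11.95
position: [0.5854, 0.3385, 0.2009]
orientation: [2.509, 1.891, 0.0]
force: [0.9, 0.9, 1.5]
gripper_width: 0.0847
finger_force: 0.0
```

Call:
{"op": "jog_arm", "data": {
  "moves": [
    [[0, 0, 0, 0, 0, 0], [0, 0, 0, 0, 0, 0], [0, 0, 0, 0, 0, 0], [0, 0, 0, 0, 0, 0], [0, 0, 0, 0, 0, 0]]
  ],
  "claw": 50,
  "newtons": 50
}}

```text
t: 12.45
position: [0.5854, 0.3398, 0.2024]
orientation: [2.507, 1.892, 0.005]
force: [0.3, -1.2, 7.5]
gripper_width: 0.0615
finger_force: 54.6
```

```bash
python3 - <<'E'
from h import *
tool()
E
```

```text
pos [0.5854 0.3398 0.2024] toolz [ 0.003  0.001 -1.   ] yaw y -0.278 q [-0.2   0.61 -0.53  1.57  0.34  1.05 -1.11] F [ 0.3 -1.2  7.5] w 0.0615 ff 54.6 t 12.45
```

Call:
{"op": "jog_arm", "data": {
  "moves": [
    [[0, 0, 20, 0, 0, 0], [0, 0, 40, 0, 0, 0], [0, 0, 40, 0, 0, 0], [0, -20, 0, 0, 0, 0.01], [2, -30, 0, 0, 0, 0.01], [3, -40, 0, 0, 0, 0.01], [3, -40, 0, 0, 0, 0.01], [3, -40, 0, 0, 0, 0.01], [3, -40, 0, 0, 0, 0.01], [3, -40, 0, 0, 0, 0.01], [3, -40, 0, 0, 0, 0.01]]
  ]
}}

```text
t: 13.55
position: [0.6043, 0.0476, 0.3003]
orientation: [2.43, 1.992, -0.001]
force: [-0.5, 1.0, -4.9]
gripper_width: 0.0609
finger_force: 57.0
```

Call:
{"op": "jog_arm", "data": {
  "moves": [
    [[3, -40, 0, 0, 0, 0.01], [3, -40, 0, 0, 0, 0.01], [3, -30, 0, 0, 0, 0.007], [3, -25, 0, 0, 0, 0], [0, -10, 0, 0, 0, 0], [0, 0, 0, 0, 0, 0], [0, 0, 0, 0, 0, 0], [0, 0, 0, 0, 0, 0]]
  ]
}}

```text
t: 14.35
position: [0.6167, -0.0935, 0.3003]
orientation: [-2.4, -2.026, -0.001]
force: [-0.2, 0.2, -5.1]
gripper_width: 0.0617
finger_force: 57.0
```

```bash
python3 - <<'E'
from h import *
tool();look("w5.png",1.4);tool()
E
```

```text
pos [ 0.6167 -0.0935  0.3003] toolz [-0.     0.001 -1.   ] yaw y -0.168 q [ 0.45  0.39 -0.46  1.64  0.19  1.15 -0.23] F [-0.2  0.2 -5.1] w 0.0617 ff 57.0 t 14.35
pos [ 0.6168 -0.0937  0.3003] toolz [-0.     0.001 -1.   ] yaw y -0.169 q [ 0.45  0.39 -0.46  1.64  0.19  1.15 -0.23] F [ 0.5  0.7 -5.2] w 0.0613 ff 57.0 t 14.4
```

View pics/w5.png

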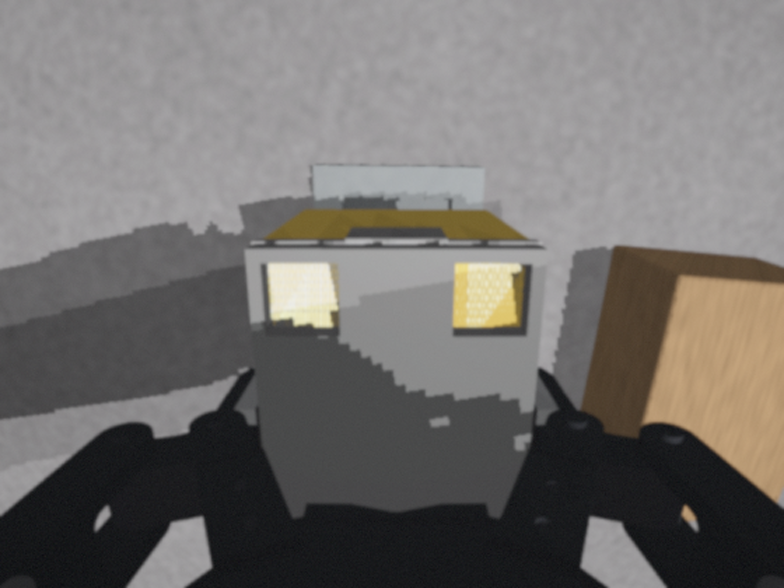

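```bash
python3 - <<'E'
from h import *
C=ld("w5.png")
for z in (.171,.1728,.1745):
    P=unproj(C,np.array([(247,248),(543,248)])/1.4,z);d=P[1]-P[0];th=np.arctan2(d[1],d[0]);m=P.mean(0);c=m-.05*np.array([-np.sin(th),np.cos(th),0])
    print(z,"w",np.linalg.norm(d).round(4),"yaw",th.round(3),"centre",c.round(4))
    P=unproj(C,np.array([(265,263),(528,263)])/1.4,z);m=P.mean(0);c=m-.047*np.array([.172,.985,0]);print("  rec",np.linalg.norm(P[1]-P[0]).round(4),c.round(4))
E
```

```text
0.171 w 0.0602 yaw -0.168 centre [ 0.6177 -0.0949  0.171 ]
  rec 0.0539 [ 0.6177 -0.0951  0.171 ]
0.1728 w 0.0591 yaw -0.168 centre [ 0.6177 -0.0945  0.1728]
  rec 0.0529 [ 0.6178 -0.0946  0.1728]
0.1745 w 0.0581 yaw -0.168 centre [ 0.6178 -0.0942  0.1745]
  rec 0.0519 [ 0.6179 -0.0942  0.1745]
```

Call:
{"op": "jog_arm", "data": {
  "moves": [
    [[0, -2.5, -20, 0, 0, -0.006], [0, 0, -30, 0, 0, 0], [0, 0, -20, 0, 0, 0], [0, 0, -10, 0, 0, 0], [0, 0, -4, 0, 0, 0], [0, 0, 0, 0, 0, 0], [0, 0, 0, 0, 0, 0]]
  ]
}}

```text
t: 15.1
position: [0.6173, -0.098, 0.2174]
orientation: [2.408, 2.016, 0.002]
force: [0.1, -0.2, -4.7]
gripper_width: 0.0614
finger_force: 56.8
```

Call:
{"op": "jog_arm", "data": {
  "moves": [
    [[0, 0, -2, 0, 0, 0], [0, 0, -2, 0, 0, 0], [0, 0, -2, 0, 0, 0], [0, 0, 0, 0, 0, 0], [0, 0, 0, 0, 0, 0]]
  ]
}}

```text
t: 15.6
position: [0.6168, -0.0981, 0.2102]
orientation: [-2.409, -2.016, 0.0]
force: [-0.2, -0.1, -4.4]
gripper_width: 0.0615
finger_force: 56.9
```

```bash
python3 - <<'E'
from h import *
tool()
E
```

```text
pos [ 0.6168 -0.0981  0.2102] toolz [-0.  0. -1.] yaw y -0.177 q [ 0.43  0.49 -0.44  1.71  0.24  1.   -0.27] F [-0.2 -0.1 -4.4] w 0.0615 ff 56.9 t 15.6
```

Call:
{"op": "jog_arm", "data": {
  "moves": [
    [[0, 0, -1, 0, 0, 0], [0, 0, -1, 0, 0, 0], [0, 0, -1, 0, 0, 0], [0, 0, 0, 0, 0, 0], [0, 0, 0, 0, 0, 0]]
  ]
}}

```text
t: 16.1
position: [0.6169, -0.098, 0.2084]
orientation: [2.409, 2.016, 0.0]
force: [-4.6, 0.1, 6.7]
gripper_width: 0.0615
finger_force: 58.5
```

Call:
{"op": "jog_arm", "data": {
  "moves": [
    [[0, 0, -1, 0, 0, 0], [0, 0, -1, 0, 0, 0], [0, 0, 0, 0, 0, 0], [0, 0, 0, 0, 0, 0]]
  ]
}}

```text
t: 16.5
position: [0.617, -0.0979, 0.2082]
orientation: [2.408, 2.016, -0.0]
force: [-11.9, 2.4, 23.9]
gripper_width: 0.0613
finger_force: 60.2
```

```bash
python3 - <<'E'
from h import *
tool()
E
```

```text
pos [ 0.617  -0.0979  0.2082] toolz [ 0.001 -0.001 -1.   ] yaw y -0.177 q [ 0.43  0.49 -0.44  1.71  0.24  0.99 -0.27] F [-11.9   2.4  23.9] w 0.0613 ff 60.2 t 16.5
```

Call:
{"op": "jog_arm", "data": {
  "moves": [
    [[-0.5, 0, 2, 0, 0, 0], [0, 0, 0, 0, 0, 0]]
  ]
}}

```text
t: 16.7
position: [0.6166, -0.098, 0.2084]
orientation: [2.408, 2.016, 0.002]
force: [-4.1, 2.1, 9.4]
gripper_width: 0.0614
finger_force: 58.1
```

Call:
{"op": "jog_arm", "data": {
  "moves": [
    [[0, 0, 0, 0, 0, 0], [0, 0, 0, 0, 0, 0], [0, 0, 0, 0, 0, 0], [0, 0, 20, 0, 0, 0], [0, 0, 40, 0, 0, 0], [0, 0, 40, 0, 0, 0], [0, 0, 40, 0, 0, 0], [0, 0, 10, 0, 0, 0], [0, 0, 0, 0, 0, 0], [0, 0, 0, 0, 0, 0]]
  ],
  "claw": 85
}}

```text
t: 17.7
position: [0.6159, -0.0983, 0.3558]
orientation: [-2.408, -2.015, 0.002]
force: [0.3, -0.1, -0.3]
gripper_width: 0.0849
finger_force: 0.0
```

```bash
cat >> h.py <<'E'
def spots(C,im,c,yaw,z,r=13,dbg=True):
    "refine recess centres: predicted at c,yaw; returns fit using bright/yellow blobs"
    X=np.c_[REC@rz(yaw)[:2,:2].T+c,np.full(4,z)];uv=proj(C,X);g=im.astype(float)
    hsv=cv2.cvtColor(np.ascontiguousarray(im),cv2.COLOR_RGB2HSV);out=[]
    m=((hsv[...,1]>55)&(hsv[...,2]>90)|(hsv[...,2]>205)).astype(np.uint8)
    n,lab,st,cen=cv2.connectedComponentsWithStats(m)
    for u in uv:
        d=np.hypot(*(cen[1:]-u).T)+1e3*(st[1:,4]<25)+1e3*(st[1:,4]>1500);i=d.argmin()+1;out.append(cen[i]);print("spot",u.round(1),cen[i].round(1),st[i,4])
    return out
E
python3 - <<'E'
from h import *
tool();C,im=look("w6.png",1)
o=spots(C,im,(.618,-.0975),-.174,.077);fitbox(C,o,.077,1);fitbox(C,o,.083,1)
E
```

```text
pos [ 0.6159 -0.0983  0.3558] toolz [-0.002  0.    -1.   ] yaw y -0.177 q [ 0.46  0.35 -0.47  1.58  0.16  1.26 -0.21] F [ 0.3 -0.1 -0.3] w 0.0849 ff 0.0 t 17.7
spot [312.4 145.9] [310.8 144.4] 189
spot [310.4 249.3] [308.1 252. ] 109
spot [257.7 249.4] [259.5 253.2] 266
spot [255.2 146.1] [255.4 148.8] 335
[ 0.6174 -0.099 ] -0.161 scale 1.011 res mm [[-0.1, 1.9], [-2.1, -0.1], [1.2, -1.1], [1.1, -0.8]]
[ 0.6177 -0.0973] -0.161 scale 0.987 res mm [[-0.1, 1.9], [-2.1, -0.1], [1.2, -1.0], [1.0, -0.7]]
```

View pics/w6.png

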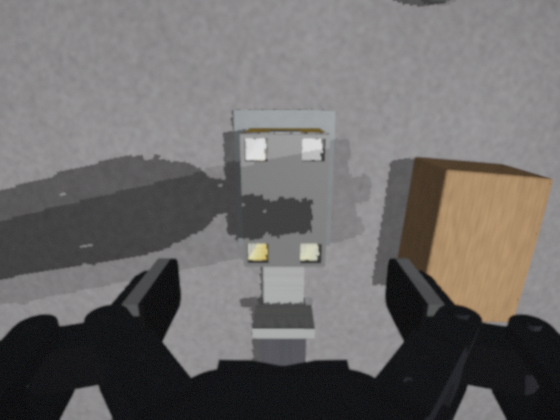

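```bash
python3 - <<'E'
from h import *
C=ld("w6.png")
for z in(.077,.083): fitbox(C,[(312.2,149),(310,252),(258.5,252.5),(256.2,149)],z,1)
im=env.camera("scene");print([(np.round(d["at"]).tolist(),round(d["conf"],2)) for l in("box_c_c","box_d_c") for d in env.search_frame(l,"scene")])
E
```

```text
[ 0.6178 -0.0998] -0.175 scale 0.998 res mm [[-0.3, 0.2], [-0.4, 0.0], [0.3, -0.4], [0.4, 0.2]]
[ 0.6181 -0.0981] -0.175 scale 0.974 res mm [[-0.3, 0.2], [-0.4, 0.0], [0.3, -0.4], [0.4, 0.2]]
[([224.0, 123.0], 0.28), ([337.0, 229.0], 0.76)]
```

Call:
{"op": "jog_arm", "data": {
  "moves": [
    [[0, 20, 0, 0, 0, 0.034], [-2, 35, 0, 0, 0, 0.034], [-2, 35, 0, 0, 0, 0.035], [-2, 35, 0, 0, 0, 0.04], [-2, 35, 0, 0, 0, 0.04], [-2, 35, -5, 0, 0, 0.04], [-2, 35, -5, 0, 0, 0.04], [-2, 34, -6, 0, 0, 0.04], [-1, 30, 0, 0, 0, 0.04], [0, 0, 0, 0, 0, 0], [0, 0, 0, 0, 0, 0], [0, 0, 0, 0, 0, 0]]
  ]
}}

```text
t: 19.1
position: [0.6013, 0.1952, 0.3409]
orientation: [2.03, 2.397, -0.001]
force: [0.5, -1.1, 0.0]
gripper_width: 0.0852
finger_force: 0.0
```

```bash
python3 - <<'E'
from h import *
tool();look("w7.png",1.4)
E
```

```text
pos [0.6013 0.1952 0.3409] toolz [-0.    -0.001 -1.   ] yaw y 0.165 q [ 0.11  0.41 -0.63  1.56  0.25  1.25 -0.4 ] F [ 0.5 -1.1  0. ] w 0.0852 ff 0.0 t 19.1
```

View pics/w7.png

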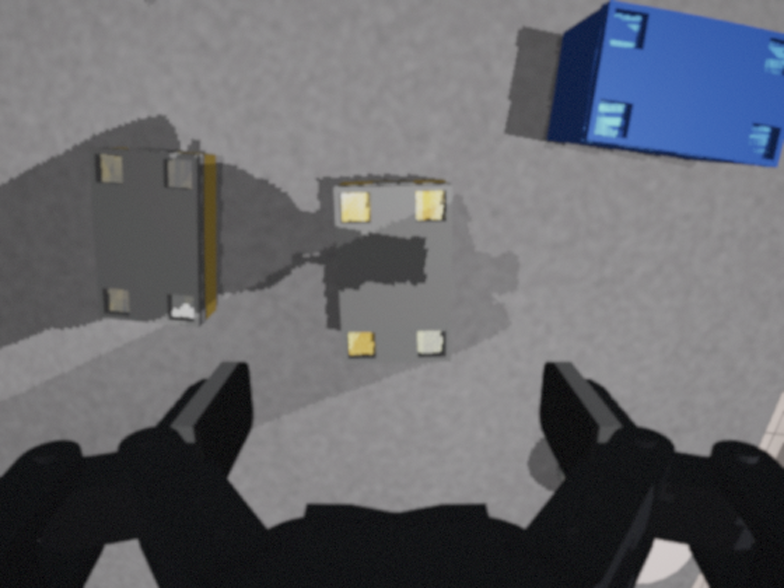

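```bash
python3 - <<'E'
from h import *
C=ld("w7.png")
for z in(.047,.059): fitbox(C,[(430.5,206),(430.5,343),(361.5,343.5),(355.5,207)],z)
fitbox(C,[(182,171),(186,306),(117,301),(110,168)],.035)
E
```

```text
[0.6022 0.1931] 0.184 scale 0.998 res mm [[-0.1, -0.1], [-0.1, -0.3], [0.3, 0.2], [-0.0, 0.2]]
[0.6017 0.1963] 0.184 scale 0.953 res mm [[-0.1, -0.1], [-0.1, -0.3], [0.2, 0.2], [-0.0, 0.2]]
[0.4588 0.1895] 0.083 scale 1.02 res mm [[0.7, 0.1], [0.8, 0.8], [-1.2, 0.0], [-0.3, -0.9]]
```

Call:
{"op": "jog_arm", "data": {
  "moves": [
    [[1, -2, -20, 0, 0, 0.019], [0, 0, -40, 0, 0, 0], [0, 0, -40, 0, 0, 0], [0, 0, -35, 0, 0, 0], [0, 0, -21, 0, 0, 0], [0, 0, 0, 0, 0, 0], [0, 0, 0, 0, 0, 0]]
  ]
}}

```text
t: 19.85
position: [0.6026, 0.1932, 0.1858]
orientation: [2.008, 2.416, 0.0]
force: [-0.5, 0.4, 0.6]
gripper_width: 0.0851
finger_force: 0.0
```

Call:
{"op": "jog_arm", "data": {
  "moves": [
    [[0, 0, 0, 0, 0, 0], [0, 0, 0, 0, 0, 0], [0, 0, 0, 0, 0, 0], [0, 0, 0, 0, 0, 0], [0, 0, 0, 0, 0, 0]]
  ],
  "claw": 50
}}

```text
t: 20.35
position: [0.6031, 0.1941, 0.1871]
orientation: [2.006, 2.415, 0.004]
force: [-0.6, -0.7, 6.9]
gripper_width: 0.0617
finger_force: 55.2
```

```bash
python3 - <<'E'
from h import *
tool()
E
```

```text
pos [0.6031 0.1941 0.1871] toolz [ 0.003  0.001 -1.   ] yaw y 0.185 q [ 0.07  0.57 -0.58  1.69  0.36  0.99 -0.46] F [-0.6 -0.7  6.9] w 0.0617 ff 55.2 t 20.35
```

Call:
{"op": "jog_arm", "data": {
  "moves": [
    [[0, 0, 20, 0, 0, 0], [0, 0, 40, 0, 0, 0], [0, 0, 40, 0, 0, 0], [1, -15, 30, 0, 0, -0.04], [2, -35, 0, 0, 0, -0.04], [2, -35, 0, 0, 0, -0.04], [2, -35, 0, 0, 0, -0.04], [2, -35, 0, 0, 0, -0.04], [2, -35, 0, 0, 0, -0.04], [2, -35, 0, 0, 0, -0.04], [2, -35, 0, 0, 0, -0.04]]
  ]
}}

```text
t: 21.45
position: [0.6169, -0.0676, 0.3153]
orientation: [-2.368, -2.065, 0.001]
force: [0.4, -0.2, -3.9]
gripper_width: 0.0614
finger_force: 56.2
```

Call:
{"op": "jog_arm", "data": {
  "moves": [
    [[0, -22, 0, 0, 0, -0.04], [0, -10, 0, 0, 0, 0], [0, 0, 0, 0, 0, 0], [0, 0, 0, 0, 0, 0], [0, 0, 0, 0, 0, 0]]
  ]
}}

```text
t: 21.95
position: [0.6174, -0.0957, 0.3153]
orientation: [-2.403, -2.023, -0.001]
force: [-0.1, -0.6, -3.8]
gripper_width: 0.0614
finger_force: 56.2
```

```bash
python3 - <<'E'
from h import *
tool();look("w8.png",1.4)
E
```

```text
pos [ 0.6174 -0.0957  0.3153] toolz [ 0.     0.001 -1.   ] yaw y -0.172 q [ 0.46  0.38 -0.48  1.62  0.19  1.18 -0.23] F [-0.1 -0.6 -3.8] w 0.0614 ff 56.2 t 21.95
```

View pics/w8.png

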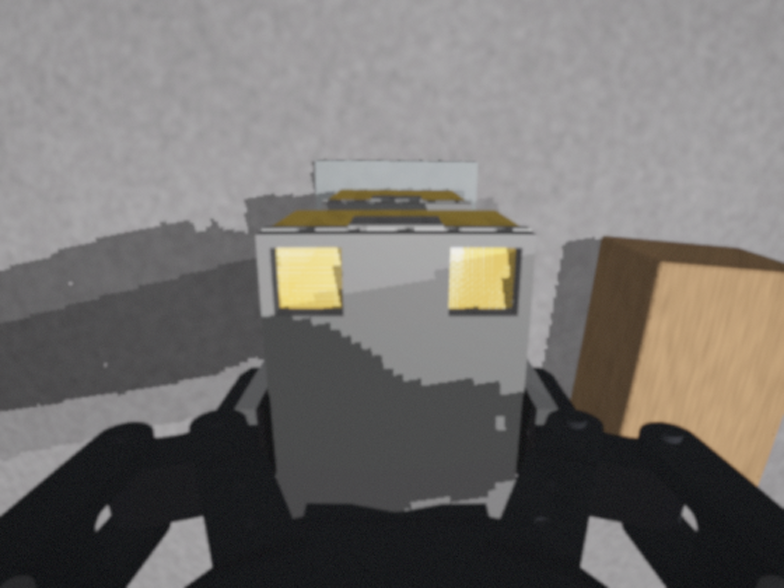

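```bash
python3 - <<'E'
from h import *
C=ld("w8.png")
for z in (.174,.176,.178):
    P=unproj(C,np.array([(257,234),(534,234)])/1.4,z);d=P[1]-P[0];th=np.arctan2(d[1],d[0]);m=P.mean(0);c=m-.05*np.array([-np.sin(th),np.cos(th),0])
    print(z,"w",np.linalg.norm(d).round(4),"yaw",th.round(3),"centre",c.round(4))
E
```

```text
0.174 w 0.0628 yaw -0.172 centre [ 0.6186 -0.0964  0.174 ]
0.176 w 0.0616 yaw -0.172 centre [ 0.6186 -0.096   0.176 ]
0.178 w 0.0605 yaw -0.172 centre [ 0.6187 -0.0957  0.178 ]
```

Call:
{"op": "jog_arm", "data": {
  "moves": [
    [[-0.5, -3.3, -10, 0, 0, -0.003], [0, 0, -20, 0, 0, 0], [0, 0, -10, 0, 0, 0], [0, 0, -5, 0, 0, 0], [0, 0, 0, 0, 0, 0], [0, 0, 0, 0, 0, 0]]
  ]
}}

```text
t: 22.6
position: [0.617, -0.1013, 0.2707]
orientation: [2.41, 2.015, 0.001]
force: [-0.5, -0.3, -2.9]
gripper_width: 0.0614
finger_force: 56.2
```

Call:
{"op": "jog_arm", "data": {
  "moves": [
    [[0, 0, -2, 0, 0, 0], [0, 0, -2, 0, 0, 0], [0, 0, -2, 0, 0, 0], [0, 0, 0, 0, 0, 0], [0, 0, 0, 0, 0, 0]]
  ]
}}

```text
t: 23.1
position: [0.6167, -0.1015, 0.2642]
orientation: [-2.41, -2.015, 0.0]
force: [0.4, -0.1, -3.3]
gripper_width: 0.0614
finger_force: 56.2
```

```bash
python3 - <<'E'
from h import *
tool()
E
```

```text
pos [ 0.6167 -0.1015  0.2642] toolz [-0.  0. -1.] yaw y -0.178 q [ 0.46  0.43 -0.46  1.67  0.21  1.09 -0.24] F [ 0.4 -0.1 -3.3] w 0.0614 ff 56.2 t 23.1
```

Call:
{"op": "jog_arm", "data": {
  "moves": [
    [[0.3, 1.5, 0, 0, 0, 0], [0, 0, -1, 0, 0, 0], [0, 0, -1, 0, 0, 0], [0, 0, -1, 0, 0, 0], [0, 0, 0, 0, 0, 0], [0, 0, 0, 0, 0, 0]]
  ]
}}

```text
t: 23.7
position: [0.6171, -0.1, 0.2612]
orientation: [-2.41, -2.015, 0.0]
force: [-0.4, -0.2, -3.6]
gripper_width: 0.0614
finger_force: 56.5
```

Call:
{"op": "jog_arm", "data": {
  "moves": [
    [[0, 0, -1, 0, 0, 0], [0, 0, -1, 0, 0, 0], [0, 0, 0, 0, 0, 0], [0, 0, 0, 0, 0, 0]]
  ]
}}

```text
t: 24.1
position: [0.6173, -0.1, 0.2607]
orientation: [2.409, 2.014, 0.001]
force: [-4.1, -0.3, 8.2]
gripper_width: 0.0614
finger_force: 58.0
```

```bash
python3 - <<'E'
from h import *
tool()
E
```

```text
pos [ 0.6173 -0.1     0.2607] toolz [ 0.001 -0.001 -1.   ] yaw y -0.178 q [ 0.45  0.44 -0.46  1.67  0.21  1.09 -0.25] F [-4.1 -0.3  8.2] w 0.0614 ff 58.0 t 24.1
```

Call:
{"op": "jog_arm", "data": {
  "moves": [
    [[0, 0, 1, 0, 0, 0], [0, 0, 0, 0, 0, 0]]
  ]
}}

```text
t: 24.3
position: [0.6172, -0.1, 0.2608]
orientation: [2.41, 2.015, 0.001]
force: [-2.0, 0.6, 4.4]
gripper_width: 0.0613
finger_force: 56.9
```

Call:
{"op": "jog_arm", "data": {
  "moves": [
    [[0, 0, 0, 0, 0, 0], [0, 0, 0, 0, 0, 0], [0, 0, 0, 0, 0, 0], [0, 0, 20, 0, 0, 0], [0, 0, 40, 0, 0, 0], [0, 0, 40, 0, 0, 0], [0, 0, 10, 0, 0, 0], [0, 0, 0, 0, 0, 0], [0, 0, 0, 0, 0, 0]]
  ],
  "claw": 85
}}

```text
t: 25.2
position: [0.6168, -0.1001, 0.3691]
orientation: [-2.41, -2.015, 0.001]
force: [-0.8, 0.0, -1.2]
gripper_width: 0.085
finger_force: 0.0
```

```bash
python3 - <<'E'
from h import *
tool();C,im=look("w9.png",1.4)
c=im[100:300,180:400]
save(np.hstack([cv2.resize(c,None,fx=1.8,fy=1.8)]),"w9c.png",1.8)
E
```

```text
pos [ 0.6168 -0.1001  0.3691] toolz [-0.001  0.    -1.   ] yaw y -0.178 q [ 0.47  0.34 -0.48  1.56  0.16  1.28 -0.21] F [-0.8  0.  -1.2] w 0.085 ff 0.0 t 25.2
```

Call:
{"op": "jog_arm", "data": {
  "moves": [
    [[-10, 20, 0, 0, 0, 0.026], [-17, 30, 0, 0, 0, 0.026], [-17, 30, -5, 0, 0, 0.026], [-17, 30, -5, 0, 0, 0.026], [-17, 30, -10, 0, 0, 0.026], [-17, 30, -10, 0, 0, 0.026], [-17, 30, -10, 0, 0, 0.026], [-17, 30, 0, 0, 0, 0.026], [-17, 30, 0, 0, 0, 0.026], [-12, 30, 0, 0, 0, 0.026], [0, 0, 0, 0, 0, 0], [0, 0, 0, 0, 0, 0]]
  ]
}}

```text
t: 26.45
position: [0.4585, 0.1902, 0.329]
orientation: [-2.126, -2.312, 0.003]
force: [0.3, -1.4, 0.7]
gripper_width: 0.0847
finger_force: 0.0
```

```bash
python3 - <<'E'
from h import *
tool();C,im=look("w10.png",1.4);
a=cv2.imread("pics/w9.png");b=cv2.imread("pics/w10.png");cv2.imwrite("pics/w910.png",np.hstack([a[100:500,200:600],b[100:500,200:600]]))
E
```

```text
pos [0.4585 0.1902 0.329 ] toolz [-0.002 -0.001 -1.   ] yaw y 0.084 q [ 0.2   0.14 -0.73  1.9   0.1   1.14 -0.48] F [ 0.3 -1.4  0.7] w 0.0847 ff 0.0 t 26.45
```

View pics/w910.png

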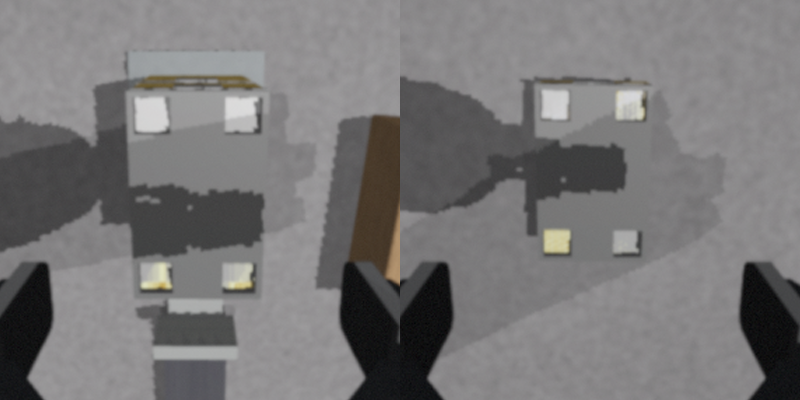

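```bash
python3 - <<'E'
from h import *
C=ld("w9.png")
for z in(.121,.127): fitbox(C,[(442,214.5),(438.5,376.5),(356,377),(352,214.5)],z)
fitbox(ld("w10.png"),[(430,206),(426,342),(357,341.5),(355,205)],.035)
E
```

```text
[ 0.6186 -0.1003] -0.176 scale 1.002 res mm [[-0.2, 0.1], [-0.1, 0.0], [0.1, -0.2], [0.3, 0.1]]
[ 0.6189 -0.0984] -0.176 scale 0.974 res mm [[-0.2, 0.1], [-0.1, 0.0], [0.1, -0.2], [0.3, 0.1]]
[0.4573 0.1887] 0.074 scale 0.995 res mm [[-0.0, -0.0], [-0.1, 0.0], [0.1, -0.1], [-0.0, 0.1]]
```

Call:
{"op": "jog_arm", "data": {
  "moves": [
    [[-1, -1.5, -20, 0, 0, -0.01], [0, 0, -40, 0, 0, 0], [0, 0, -40, 0, 0, 0], [0, 0, -33, 0, 0, 0], [0, 0, -19, 0, 0, 0], [0, 0, 0, 0, 0, 0], [0, 0, 0, 0, 0, 0]]
  ]
}}

```text
t: 27.2
position: [0.4584, 0.1878, 0.1782]
orientation: [-2.141, -2.298, 0.001]
force: [0.5, 0.7, -0.2]
gripper_width: 0.0852
finger_force: 0.0
```

Call:
{"op": "jog_arm", "data": {
  "moves": [
    [[0, 0, 0, 0, 0, 0], [0, 0, 0, 0, 0, 0], [0, 0, 0, 0, 0, 0], [0, 0, 0, 0, 0, 0], [0, 0, 0, 0, 0, 0]]
  ],
  "claw": 50
}}

```text
t: 27.7
position: [0.459, 0.1887, 0.1796]
orientation: [2.139, 2.298, 0.003]
force: [1.4, -1.2, 7.7]
gripper_width: 0.0612
finger_force: 54.2
```

```bash
python3 - <<'E'
from h import *
tool()
E
```

```text
pos [0.459  0.1887 0.1796] toolz [ 0.003  0.    -1.   ] yaw y 0.072 q [ 0.12  0.35 -0.67  2.03  0.29  0.85 -0.65] F [ 1.4 -1.2  7.7] w 0.0612 ff 54.2 t 27.7
```

Call:
{"op": "jog_arm", "data": {
  "moves": [
    [[0, 0, 20, 0, 0, 0], [0, 0, 40, 0, 0, 0], [0, 0, 40, 0, 0, 0], [0, 0, 40, 0, 0, 0], [5, -10, 30, 0, 0, -0.025], [15, -25, 0, 0, 0, -0.025], [17, -30, 0, 0, 0, -0.025], [17, -30, 0, 0, 0, -0.025], [17, -30, 0, 0, 0, -0.025], [17, -30, 0, 0, 0, -0.025], [17, -30, 0, 0, 0, -0.025]]
  ]
}}

```text
t: 28.8
position: [0.5637, 0.0009, 0.3474]
orientation: [-2.335, -2.101, 0.002]
force: [0.8, 0.6, -2.4]
gripper_width: 0.0606
finger_force: 55.7
```

Call:
{"op": "jog_arm", "data": {
  "moves": [
    [[17, -30, 0, 0, 0, -0.025], [17, -30, 0, 0, 0, -0.025], [12, -25, 0, 0, 0, -0.023], [8, -18.7, 0, 0, 0, 0], [0, 0, 0, 0, 0, 0], [0, 0, 0, 0, 0, 0], [0, 0, 0, 0, 0, 0], [0, 0, 0, 0, 0, 0]]
  ]
}}

```text
t: 29.6
position: [0.6169, -0.0989, 0.3484]
orientation: [-2.406, -2.02, -0.0]
force: [0.6, -0.1, -1.8]
gripper_width: 0.0611
finger_force: 55.7
```

```bash
python3 - <<'E'
from h import *
tool();look("w11.png",1.4)
E
```

```text
pos [ 0.6169 -0.0989  0.3484] toolz [ 0.  0. -1.] yaw y -0.174 q [ 0.48  0.36 -0.49  1.58  0.18  1.24 -0.22] F [ 0.6 -0.1 -1.8] w 0.0611 ff 55.7 t 29.6
```

View pics/w11.png

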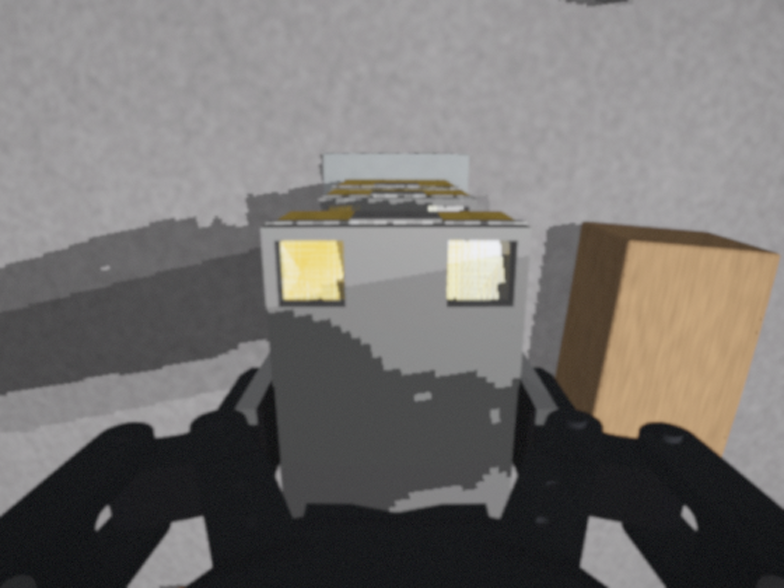

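```bash
python3 - <<'E'
from h import *
C=ld("w11.png")
for z in (.204,.206,.2075):
    P=unproj(C,np.array([(262.5,227),(528,227)])/1.4,z);d=P[1]-P[0];th=np.arctan2(d[1],d[0]);m=P.mean(0);c=m-.05*np.array([-np.sin(th),np.cos(th),0])
    print(z,"w",np.linalg.norm(d).round(4),"yaw",th.round(3),"centre",c.round(4))
E
```

```text
0.204 w 0.0616 yaw -0.174 centre [ 0.6182 -0.0985  0.204 ]
0.206 w 0.0605 yaw -0.174 centre [ 0.6182 -0.0982  0.206 ]
0.2075 w 0.0596 yaw -0.174 centre [ 0.6183 -0.098   0.2075]
```

Call:
{"op": "jog_arm", "data": {
  "moves": [
    [[0.3, -1, -10, 0, 0, -0.002], [0, 0, -17, 0, 0, 0], [0, 0, -9, 0, 0, 0], [0, 0, -5, 0, 0, 0], [0, 0, 0, 0, 0, 0], [0, 0, 0, 0, 0, 0]]
  ]
}}

```text
t: 30.25
position: [0.6176, -0.1011, 0.3076]
orientation: [2.41, 2.015, 0.001]
force: [0.6, 0.1, -1.7]
gripper_width: 0.0615
finger_force: 55.7
```

```bash
python3 - <<'E'
from h import *
tool()
E
```

```text
pos [ 0.6176 -0.1011  0.3076] toolz [ 0.001  0.    -1.   ] yaw y -0.178 q [ 0.47  0.39 -0.48  1.62  0.2   1.17 -0.23] F [ 0.6  0.1 -1.7] w 0.0615 ff 55.7 t 30.25
```

Box now about (0.6186,-0.1006); well within play.

Call:
{"op": "jog_arm", "data": {
  "moves": [
    [[0, 0, -2, 0, 0, 0], [0, 0.3, -2, 0, 0, 0], [0, 0, -2, 0, 0, 0], [0, 0, -2, 0, 0, 0], [0, 0, 0, 0, 0, 0], [0, 0, 0, 0, 0, 0]]
  ]
}}

```text
t: 30.85
position: [0.6174, -0.1009, 0.2992]
orientation: [-2.41, -2.015, 0.0]
force: [-0.3, -0.2, -3.4]
gripper_width: 0.0608
finger_force: 55.7
```

Call:
{"op": "jog_arm", "data": {
  "moves": [
    [[0, 0, -1, 0, 0, 0], [0, 0, -1, 0, 0, 0], [0, 0, -1, 0, 0, 0], [0, 0, 0, 0, 0, 0], [0, 0, 0, 0, 0, 0]]
  ]
}}

```text
t: 31.35
position: [0.6176, -0.1009, 0.297]
orientation: [2.409, 2.015, 0.001]
force: [-1.2, 0.7, 5.4]
gripper_width: 0.0615
finger_force: 56.6
```

```bash
python3 - <<'E'
from h import *
tool()
E
```

```text
pos [ 0.6176 -0.1009  0.297 ] toolz [ 0.001 -0.    -1.   ] yaw y -0.178 q [ 0.47  0.4  -0.48  1.64  0.2   1.15 -0.24] F [-1.2  0.7  5.4] w 0.0615 ff 56.6 t 31.35
```

Call:
{"op": "jog_arm", "data": {
  "moves": [
    [[0, 0, -1, 0, 0, 0], [0, 0, 0, 0, 0, 0], [0, 0, 2, 0, 0, 0], [0, 0, 0, 0, 0, 0]]
  ]
}}

```text
t: 31.75
position: [0.6174, -0.1009, 0.2972]
orientation: [2.41, 2.015, 0.0]
force: [-0.1, 0.2, 1.3]
gripper_width: 0.0617
finger_force: 55.9
```

Call:
{"op": "jog_arm", "data": {
  "moves": [
    [[0, 0, 0, 0, 0, 0], [0, 0, 0, 0, 0, 0], [0, 0, 0, 0, 0, 0], [0, 0, 20, 0, 0, 0], [0, 0, 40, 0, 0, 0], [0, 0, 43, 0, 0, 0], [0, 0, 0, 0, 0, 0], [0, 0, 0, 0, 0, 0]]
  ],
  "claw": 85
}}

```text
t: 32.55
position: [0.6176, -0.1008, 0.4012]
orientation: [2.409, 2.014, 0.002]
force: [0.3, -0.5, -1.2]
gripper_width: 0.0854
finger_force: 0.0
```

```bash
python3 - <<'E'
from h import *
tool();look("w12.png",1.4)
E
```

```text
pos [ 0.6176 -0.1008  0.4012] toolz [ 0.002 -0.001 -1.   ] yaw y -0.178 q [ 0.48  0.33 -0.49  1.51  0.16  1.34 -0.2 ] F [ 0.3 -0.5 -1.2] w 0.0854 ff 0.0 t 32.55
```

Call:
{"op": "jog_arm", "data": {
  "moves": [
    [[-4, -20, 0, 0, 0, 0.145], [-4, -22, 0, 0, 0, 0.145], [-4, -22, 0, 0, 0, 0.145], [-4, -22, 0, 0, 0, 0.145], [-4, -22, 0, 0, 0, 0.145], [-4, -22, 0, 0, 0, 0.145], [-4, -22, 0, 0, 0, 0.145], [-4, -22, -10, 0, 0, 0.145], [-4, -22, -15, 0, 0, 0.145], [-4, -22, -15, 0, 0, 0.145], [-3, -20, 0, 0, 0, 0.128], [0, 0, 0, 0, 0, 0]]
  ]
}}

```text
t: 33.8
position: [0.5725, -0.3426, 0.3571]
orientation: [-0.269, -3.126, -0.001]
force: [1.0, -0.4, 0.8]
gripper_width: 0.0856
finger_force: 0.0
```

Call:
{"op": "jog_arm", "data": {
  "moves": [
    [[0, 0, 0, 0, 0, 0], [0, 0, 0, 0, 0, 0]]
  ]
}}

```text
t: 34.0
position: [0.5747, -0.3375, 0.3598]
orientation: [-0.269, -3.13, -0.002]
force: [0.4, 0.2, -0.6]
gripper_width: 0.0848
finger_force: 0.0
```

```bash
python3 - <<'E'
from h import *
tool();look("w13.png",1.4)
a=cv2.imread("pics/w12.png");b=cv2.imread("pics/w13.png");cv2.imwrite("pics/w1213.png",np.hstack([a[100:550,200:600],b[60:510,200:600]]))
E
```

```text
pos [ 0.5747 -0.3375  0.3598] toolz [-0.     0.001 -1.   ] yaw y 1.4 q [ 0.92  0.47 -0.63  1.45  0.28  1.32  1.67] F [ 0.4  0.2 -0.6] w 0.0848 ff 0.0 t 34.0
```

View pics/w1213.png

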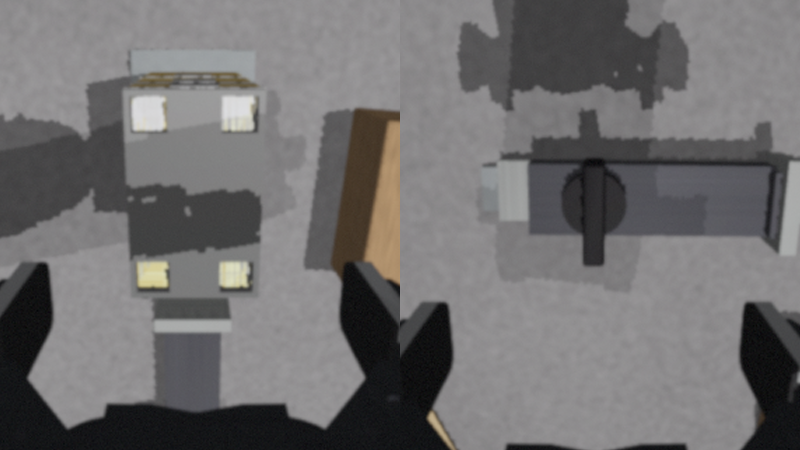

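```bash
python3 - <<'E'
from h import *
fitbox(ld("w12.png"),[(439,214),(435,374.5),(353,374.5),(349,214)],.153)
P=unproj(ld("w13.png"),np.array([(394,220),(394,324)])/1.4,.078);d=P[1]-P[0];print(P.round(4),P.mean(0).round(4),np.linalg.norm(d),np.arctan2(d[1],d[0]))
E
```

```text
[ 0.6188 -0.1002] -0.179 scale 0.992 res mm [[-0.0, 0.0], [-0.0, -0.0], [0.0, -0.0], [0.0, 0.0]]
[[ 0.5441 -0.333   0.078 ]
 [ 0.5996 -0.3427  0.078 ]] [ 0.5719 -0.3379  0.078 ] 0.05629993997281976 -0.17210943385011182
```

Call:
{"op": "jog_arm", "data": {
  "moves": [
    [[-1, -1, -20, 0, 0, 0], [0, 0, -40, 0, 0, 0], [0, 0, -40, 0, 0, 0], [0, 0, -23, 0, 0, 0], [0, 0, -10, 0, 0, 0], [0, 0, 0, 0, 0, 0], [0, 0, 0, 0, 0, 0]]
  ],
  "claw": 50
}}

```text
t: 34.75
position: [0.5741, -0.3396, 0.2288]
orientation: [0.267, 3.128, -0.001]
force: [0.3, 0.6, 0.3]
gripper_width: 0.0503
finger_force: 0.0
```

Call:
{"op": "jog_arm", "data": {
  "moves": [
    [[0, 0, 0, 0, 0, 0], [0, 0, 0, 0, 0, 0], [0, 0, 0, 0, 0, 0], [0, 0, 0, 0, 0, 0], [0, 0, 0, 0, 0, 0], [0, 0, 0, 0, 0, 0]]
  ],
  "claw": 0
}}

```text
t: 35.35
position: [0.574, -0.3388, 0.2287]
orientation: [0.267, 3.129, 0.001]
force: [-1.0, 4.7, 5.7]
gripper_width: 0.011
finger_force: 49.8
```

```bash
python3 - <<'E'
from h import *
tool()
E
```

```text
pos [ 0.574  -0.3388  0.2287] toolz [ 0.001  0.001 -1.   ] yaw y 1.4 q [ 0.9   0.58 -0.59  1.58  0.35  1.09  1.62] F [-1.   4.7  5.7] w 0.011 ff 49.8 t 35.35
```

Call:
{"op": "jog_arm", "data": {
  "moves": [
    [[1.5, 8, 0, 0, 0, 0], [2, 11.5, 0, 0, 0, 0], [2, 11.5, 0, 0, 0, 0], [2, 11.5, 0, 0, 0, 0], [2, 11.5, 0, 0, 0, 0], [1.5, 9, 0, 0, 0, 0], [0.3, 2, 0, 0, 0, 0], [0, 0, 0, 0, 0, 0], [0, 0, 0, 0, 0, 0], [0, 0, 0, 0, 0, 0]]
  ]
}}

```text
t: 36.35
position: [0.5855, -0.2744, 0.2287]
orientation: [0.267, 3.128, -0.0]
force: [0.6, 1.5, 6.0]
gripper_width: 0.011
finger_force: 49.7
```

Call:
{"op": "jog_arm", "data": {
  "moves": [
    [[0.3, 1.5, 0, 0, 0, 0], [0.2, 1.5, 0, 0, 0, 0], [0, 0, 0, 0, 0, 0], [0, 0, 0, 0, 0, 0]]
  ]
}}

```text
t: 36.75
position: [0.586, -0.2718, 0.2287]
orientation: [0.268, 3.127, -0.001]
force: [0.6, 0.1, 5.6]
gripper_width: 0.011
finger_force: 49.7
```

```bash
python3 - <<'E'
from h import *
tool()
E
```

```text
pos [ 0.586  -0.2718  0.2287] toolz [ 0.003 -0.001 -1.   ] yaw y 1.4 q [ 0.83  0.54 -0.61  1.63  0.35  1.07  1.52] F [0.6 0.1 5.6] w 0.011 ff 49.7 t 36.75
```

Call:
{"op": "jog_arm", "data": {
  "moves": [
    [[0.2, 1, 0, 0, 0, 0], [0.2, 1, 0, 0, 0, 0], [0.2, 1, 0, 0, 0, 0], [0, 0, 0, 0, 0, 0], [0, 0, 0, 0, 0, 0]]
  ]
}}

```text
t: 37.25
position: [0.5865, -0.2689, 0.2286]
orientation: [0.268, 3.127, -0.001]
force: [0.7, -0.5, 7.2]
gripper_width: 0.0112
finger_force: 49.7
```

Call:
{"op": "jog_arm", "data": {
  "moves": [
    [[0.2, 1, 0, 0, 0, 0], [0, 0.5, 0, 0, 0, 0], [0, 0, 0, 0, 0, 0], [0, 0, 0, 0, 0, 0]]
  ]
}}

```text
t: 37.65
position: [0.5867, -0.2675, 0.2287]
orientation: [0.268, 3.127, -0.002]
force: [0.9, -1.1, 5.6]
gripper_width: 0.0108
finger_force: 49.7
```

```bash
python3 - <<'E'
from h import *
tool()
E
```

```text
pos [ 0.5867 -0.2675  0.2287] toolz [ 0.003 -0.001 -1.   ] yaw y 1.4 q [ 0.82  0.54 -0.61  1.64  0.35  1.07  1.51] F [ 0.9 -1.1  5.6] w 0.0108 ff 49.7 t 37.65
```

Call:
{"op": "jog_arm", "data": {
  "moves": [
    [[0.2, 1, 0, 0, 0, 0], [0, 0, 0, 0, 0, 0], [0, 0, 0, 0, 0, 0]]
  ]
}}

```text
t: 37.95
position: [0.5869, -0.2667, 0.2286]
orientation: [0.269, 3.127, -0.002]
force: [1.5, -1.0, 5.7]
gripper_width: 0.0111
finger_force: 49.7
```

Call:
{"op": "jog_arm", "data": {
  "moves": [
    [[0.2, 1, 0, 0, 0, 0], [0, 0, 0, 0, 0, 0], [0, 0, 0, 0, 0, 0]]
  ]
}}

```text
t: 38.25
position: [0.5869, -0.2664, 0.2287]
orientation: [0.269, 3.127, -0.003]
force: [1.6, -3.2, 5.4]
gripper_width: 0.0109
finger_force: 49.6
```

Call:
{"op": "jog_arm", "data": {
  "moves": [
    [[0.1, 0.7, 0, 0, 0, 0], [0, 0, 0, 0, 0, 0], [0, 0, 0, 0, 0, 0]]
  ]
}}

```text
t: 38.55
position: [0.5869, -0.2662, 0.2287]
orientation: [0.27, 3.127, -0.005]
force: [0.4, -5.4, 5.7]
gripper_width: 0.0109
finger_force: 49.6
```

Call:
{"op": "jog_arm", "data": {
  "moves": [
    [[0.1, 0.7, 0, 0, 0, 0], [0, 0, 0, 0, 0, 0], [0, 0, 0, 0, 0, 0]]
  ]
}}

```text
t: 38.85
position: [0.587, -0.2659, 0.2287]
orientation: [0.271, 3.127, -0.005]
force: [1.8, -5.8, 4.8]
gripper_width: 0.0112
finger_force: 49.6
```

Call:
{"op": "jog_arm", "data": {
  "moves": [
    [[0, 0, 0, 0, 0, -0.1], [0, 0, 0, 0, 0, -0.13], [0, 0, 0, 0, 0, -0.13], [0, 0, 0, 0, 0, -0.13], [0, 0, 0, 0, 0, -0.13], [0, 0, 0, 0, 0, -0.13], [0, 0, 0, 0, 0, -0.13], [0, 0, 0, 0, 0, -0.13], [0, 0, 0, 0, 0, -0.13], [0, 0, 0, 0, 0, -0.13], [0, 0, 0, 0, 0, -0.13], [0, 0, 0, 0, 0, -0.1]]
  ],
  "newtons": 80
}}

```text
t: 40.05
position: [0.5858, -0.2665, 0.2288]
orientation: [2.335, 2.097, -0.004]
force: [-6.9, -6.6, 12.5]
gripper_width: 0.0102
finger_force: 81.9
```

Call:
{"op": "jog_arm", "data": {
  "moves": [
    [[0, 0, 0, 0, 0, -0.03], [0, 0, 0, 0, 0, -0.03], [0, 0, 0, 0, 0, 0], [0, 0, 0, 0, 0, 0]]
  ]
}}

```text
t: 40.45
position: [0.5859, -0.2663, 0.2289]
orientation: [2.389, 2.035, -0.005]
force: [-6.9, -7.5, 11.4]
gripper_width: 0.0101
finger_force: 84.7
```

```bash
python3 - <<'E'
from h import *
tool();print(env.state()["ft_torque"].round(2))
E
```

```text
pos [ 0.5859 -0.2663  0.2289] toolz [-0.    -0.005 -1.   ] yaw y -0.16 q [ 0.6   0.48 -0.31  1.65  0.17  1.03  0.07] F [-6.9 -7.5 11.4] w 0.0101 ff 84.7 t 40.45
[-1.51  1.61  1.31]
```

Call:
{"op": "jog_arm", "data": {
  "moves": [
    [[0, 0, 0, 0, 0, 0.05], [0, 0, 0, 0, 0, 0]]
  ]
}}

```text
t: 40.65
position: [0.5858, -0.2665, 0.2289]
orientation: [2.338, 2.094, -0.004]
force: [-5.6, -7.3, 11.9]
gripper_width: 0.0106
finger_force: 81.9
```

Call:
{"op": "jog_arm", "data": {
  "moves": [
    [[0, 0, 0, 0, 0, 0], [0, 0, 0, 0, 0, 0], [0, 0, 0, 0, 0, 0], [0, 0, 20, 0, 0, 0], [0, 0, 40, 0, 0, 0], [0, 0, 40, 0, 0, 0], [0, 0, 35, 0, 0, 0], [0, 0, 0, 0, 0, 0], [0, 0, 0, 0, 0, 0]]
  ],
  "claw": 60
}}

```text
t: 41.55
position: [0.5868, -0.2636, 0.3628]
orientation: [2.339, 2.096, 0.001]
force: [-0.4, -0.0, -0.4]
gripper_width: 0.0602
finger_force: 0.0
```

```bash
python3 - <<'E'
from h import *
tool();look("w14.png",1.4);im=env.camera("side");save(im[100:300,180:420],"side1.png",2.3)
a=cv2.imread("pics/w14.png")[0:460,190:570];b=cv2.imread("pics/side1.png")[:,130:];cv2.imwrite("pics/fin.png",np.hstack([a,b[:460]]));print(b.shape)
E
```

```text
pos [ 0.5868 -0.2636  0.3628] toolz [ 0.001 -0.    -1.   ] yaw y -0.11 q [ 0.61  0.37 -0.34  1.52  0.12  1.27  0.15] F [-0.4 -0.  -0.4] w 0.0602 ff 0.0 t 41.55
(460, 422, 3)
```

View pics/fin.png

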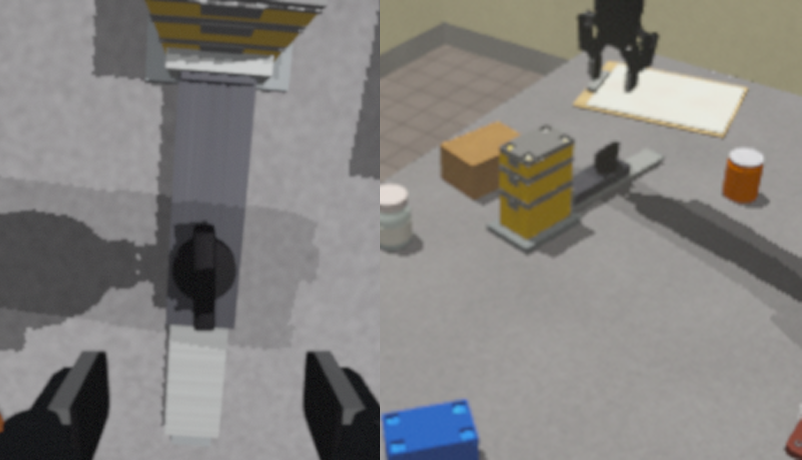

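```bash
python3 - <<'E'
from h import *
im=cv2.imread("pics/w14.png",0);m=(im<38).astype(np.uint8);m[:218]=0;m[335:]=0;m[:,:370]=0;m[:,425:]=0
for r in range(224,332,8):
    x=np.where(m[r])[0];print(r,x.min() if len(x) else None,x.max() if len(x) else None,end="; ")
P=unproj(ld("w14.png"),np.array([(393.5,226),(395,326)])/1.4,.078);d=P[1]-P[0];print(P.round(4),np.linalg.norm(d),np.arctan2(d[1],d[0]))
E
```

```text
224 386 396; 232 383 403; 240 377 407; 248 370 405; 256 370 405; 264 370 407; 272 370 405; 280 370 413; 288 370 406; 296 376 405; 304 383 403; 312 384 403; 320 385 394; 328 None None; [[ 0.5905 -0.2356  0.078 ]
 [ 0.5853 -0.2904  0.078 ]] 0.055014043685997265 -1.6665767873931097
```

```bash
python3 - <<'E'
from cell import env
print(env.hand_in())
E
```

```text
the job is handed in; nothing more can be done
None
```

I handed the job in: three yellow boxes were present (74, 50 and 38 mm high; the second tallest was absent), and all are stacked tallest first with their feet home. The end stop is up against the bottom box, the knob is tight (about 1.5 rad), and the jar, carton and tub were left alone.

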